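# Add a tin to the stack in a bench warming cabinet and bolt its sliding window shut

### The arm

A 6-joint arm with a two-finger parallel gripper is mounted at the origin on a cart in front of the work surface, level with it; the furniture and walls round the work are solid. World frame = base frame: x ahead of the robot, y to its left, z up, the work surface at z = 0. Lengths are in m, angles in rad, forces in N, time in s.
With the tool pointing down it reaches from about 0.325 to 0.9 m from the base axis. Payload 6.1 kg.
Tool frame: the origin (TCP) lies midway between the tips of the shut fingers; the grasp point (between the pads) lies 19 mm behind it; x points along the fingers, y is the direction in which the jaws open and shut, and the axes are right-handed (so a half turn about x gives the same grasp; the last joint's range is limited). The gripper opens to 85 mm and grips with 20 to 120 N. Pads are 22 mm wide; open, the fingers measure 114 mm over their backs; the gripper's body (76 mm by 85 mm) begins 54 mm behind the grasp point. The pads swing forward as they close: fully open they stand 13 mm farther back than shut.
Start: joints at [-1.278, 0.22, 1.526, -0, 1.395, -0.126], TCP at [0.254, -0.571, 0.231] pointing down, gripper open.
Joint ranges: [-2.98, 2.98], [-0.91, 2.08], [0.09, 2.57], [-1.24, 4.39], [0.2, 2.65], [-2.68, 2.68]. Speed limits (rad/s): [2.57, 2.57, 3.01, 3.14, 3.14, 3.14].

### API

Orientations are given as [roll, pitch, yaw] about the fixed x, y, z axes, in that order (R = Rz(yaw) Ry(pitch) Rx(roll)).
In Python, from plant import movep, move_l, set_joints, gripper_to, hold, inverse_kinematics, observe, get_image, get_calibration, Unreachable, job_done gives the robot as it stands. Calls block until the motion is done:
- movep(position, orientation): joint-space move of the TCP to a pose.
- move_l(position, feed=0.15, rotation=None, max_force=None): straight line of the TCP; rotation=None keeps the orientation; feed is the mean speed in m/s. With max_force (N) it stops when the force on the tool has changed by that much, and returns True; else False.
- set_joints(angles): joint-space move.
- gripper_to(opening, f_grip=None): finger opening in m; f_grip is the grip in N (None keeps the last); returns when the fingers have stopped.
- hold(seconds).
- inverse_kinematics(position, orientation): joint angles nearest the present ones, or None.
- observe(): the state.
- get_image(name): name is "side" or "top" or "wrist"; returns (picture, depth): 400x640x3 uint8, red, green, blue; 400x640 float32, m along the optical axis (not along the pixel's ray), 0 where there is no reading.
- get_calibration(name): a dict with "intrinsics" (3x3 intrinsics, pixels), "dist_coeffs" ([k1, k2, p1, p2, k3] as OpenCV has them; the pictures are not rectified), "world_from_camera" (4x4, takes a point from camera to world coordinates). Camera axes: x right, y down, z forward; pixel columns grow to the right and rows downward; lengths in m; the calibration is good to about 2 mm. A picture is of the moment at which its call begins: read the wrist's pose just before it. get_calibration takes no time and is no camera call; for the wrist camera it gives the pose at the moment of the call.
A pose or a line that the arm cannot do raises Unreachable and nothing moves.
- job_done(): hands the job in, once; it reports no verdict.
The state is a dict: "time_s": time; "q": joint angles; "joint_velocities": joint speeds; "joint_torque": joint torques, N m; "eef_pos": TCP position; "tcp_rot": TCP orientation; "ft_force": force on the tool from outside, world axes, zero at the start; "torque": the same for the moment, N m; "opening": finger opening in m.
Only numpy, scipy, OpenCV 4.12 (cv2) and the standard library are available. Lean on these libraries where they do the work, as an engineer would, in place of code of your own. Each camera call takes 0.05 s, during which the arm holds its last target. There are 200 camera calls.

### The job

Put the tin left on the desk away in the warming cabinet, whose clear window is bolted ajar for airing: pull up the red spring bolt, slide the window right back and set the tin down squarely on top of the two inside, without dropping or pressing it. Then shut the window: lead the raised bolt past the airing hole, let go of it, and press the window home by its bar against the rubber seal until the bolt drops fully into the front hole and holds it. Work the window gently, never hauling on it while it is bolted, slamming it or ramming it against its stops, and leave the other things on the desk where they stand.

Things in the scene. Friction and masses are not known exactly. Their poses are not given: they have to be found in the camera images.
- cabinet: white bench warming cabinet, fixed, 335 (x) x 220 (y) x 152 mm high. Origin: centre of its underside; x to its back, y to its left (seen from its front panel), z up. Chamber in front: opening x -145 to -5, y -80 to +80 mm, floor at z 25, rim at z 140, tops of the side rails at z 152. The window slides back over the housing behind
- window (a joint): slide of the clear window along the cabinet's x, m: grows to 0.140 = fully back; 0.050 = airing hole (start); shut at 0, give or take 0.011: the brass striker with front hole and stops is set by hand to suit the seal, so feel for it. Pane 160 x 180 x 5 mm, top at z 147 mm of the cabinet; friction 2 N. In the last 5 mm the seal pushes back with 6 to 15 N; then it meets hard stops
- pull_grip (a point): middle of the black pull bar on the window: round bar 12 mm thick, 70 mm long along the cabinet's y, its middle 28 mm above the pane; at cabinet (-115, 30, 175) mm with the window at 0. Fixed to the window
- bolt (a joint): height of the spring bolt, m: 0 = dropped, its 7 mm pin 8 mm deep in a hole of the track; about 0.008 = riding on the track; 0.014 = fully up. A spring pulls it down with 4 to 7 N. It drops by itself into either hole it passes (10 mm long: airing hole, front hole) if nothing holds or rubs its knob; into the front one only with the window within about 1 mm of its stops
- bolt_grip (a point): middle of the red knob of the bolt: upright cylinder 22 mm in diameter and 20 mm high, its underside 15 mm above the pane when dropped; moves with window and bolt; at cabinet (-125, -83, 172) mm when both are at 0
- track: right-hand rail of the cabinet with bolt holes, striker, seal and end stops. Its origin and axes are those of the cabinet
- tin_new: round white tin with a tan lid, 62 mm in diameter, 35 mm high, standing loose on the desk; about 70 g. Origin at the centre of its underside, z up
- tin_mid: the same kind of tin, upper one of the two stacked in the cabinet's chamber. Origin at the centre of its underside; the top of its lid 35 mm above
- tin_low: the same kind of tin, lower one of the two, standing on the chamber floor. Origin at the centre of its underside
- red_pot: round sample pot with a red lid, 66 mm in diameter, 33 mm high, bystander on the desk. Origin at the centre of its underside
- green_pot: round pale green sample pot with a white lid, 50 mm in diameter, 37 mm high, bystander on the desk. Origin at the centre of its underside
- jar: big clear jar with a red lid, 100 mm in diameter, 150 mm high, bystander. Origin at the centre of its underside
- nail_jar: clear jar with a yellow lid, 64 mm in diameter, 112 mm high, bystander. Origin at the centre of its underside
- thermometer: white digital thermometer block 50 x 62 x 18 mm, bystander. Origin at the centre of its underside
- tape_measure: yellow tape measure 30 x 83 x 64 mm, bystander. Origin at the centre of its underside
There are look-alikes about, which are no part of the job. Leave any blue or turquoise look-alike of the tin_mid alone.

How it is judged:
By the outcome, as a careful person would: the job done as asked, in the order asked, and still so for the second after the job is handed in, with the robot touching nothing.
It also fails if it takes over 72 s, if anything falls off the work surface, if the arm or the gripper's body presses on something with over 40 N, if the wrist force passes 120 N, or if a joint passes its speed limit or range.

## Working session

There is one attempt and no reset: what is moved stays moved. The work goes in short steps, each a Python script; the robot and the scene stay as the last script left them, time stands still between calls to the robot, and variables do not carry over. Pictures are saved under pics/ and viewed, about 8 in all and at most 12, crops included, and the job is handed in when it is done.

```bash
ls; mkdir -p pics; cat > h.py <<'E'
import numpy as np, cv2
from plant import *
def save(n,name):
    im,d=get_image(n); c=get_calibration(n)
    cv2.imwrite(f'pics/{name}.png',im[:,:,::-1]); np.savez(f'pics/{name}.npz',im=im,d=d,K=c['intrinsics'],D=c['dist_coeffs'],T=c['world_from_camera'])
def ray(name,uv):
    z=np.load(f'pics/{name}.npz'); p=cv2.undistortPoints(np.array(uv,float).reshape(-1,1,2),z['K'],z['D'])[:,0]
    return z,np.c_[p,np.ones(len(p))]
def depthpt(name,uv):
    z,r=ray(name,uv); d=np.array([np.median(z['d'][v-1:v+2,u-1:u+2]) for u,v in np.array(uv,int)])
    return (r*d[:,None])@z['T'][:3,:3].T+z['T'][:3,3]
def planept(name,uv,h):
    z,r=ray(name,uv); w=r@z['T'][:3,:3].T; o=z['T'][:3,3]
    return o+w*((np.asarray(h)-o[2])/w[:,2])[:,None]
def project(name,P):
    z=np.load(f'pics/{name}.npz');R=z['T'][:3,:3];t=z['T'][:3,3]
    pc=(np.atleast_2d(P)-t)@R
    return cv2.projectPoints(pc,np.zeros(3),np.zeros(3),z['K'],z['D'])[0][:,0]
E
python3 - <<'E'
from h import *
save('top','top0');save('side','side0')
o=observe();print(o)
for n in('top','side'):print(get_calibration(n))
E
```

```text
pics
{'time_s': 0.1, 'q': array([-1.27809695e+00,  2.21158944e-01,  1.52752163e+00, -3.72932872e-06,
        1.39471484e+00, -1.26146003e-01]), 'joint_velocities': array([ 0.00064257, -0.00211495, -0.00399338, -0.00017314, -0.0009138 ,
       -0.00048842]), 'joint_torque': array([ 1.59498122e-03, -4.98241317e+01, -3.90547836e+01, -2.39786086e-04,
        5.67714073e-03,  2.53048961e-05]), 'eef_pos': array([ 0.25399703, -0.57044642,  0.23028822]), 'tcp_rot': array([-1.6949063 ,  1.56899356,  1.86553239]), 'ft_force': array([-0.8242619 , -0.45752739, -0.43358452]), 'torque': array([ 0.03956671, -0.02084119,  0.04251198]), 'opening': 0.08500342934529642}
{'intrinsics': array([[387.82168041,   0.        , 315.10163625],
       [  0.        , 387.82168041, 200.79066463],
       [  0.        ,   0.        ,   1.        ]]), 'dist_coeffs': array([-0.09256088,  0.        ,  0.        ,  0.        ,  0.        ]), 'world_from_camera': array([[-0.40652051, -0.72164945,  0.56032415, -0.17268795],
       [-0.91363834,  0.31944003, -0.25144195,  0.36235671],
       [ 0.00246299, -0.61414993, -0.78918553,  1.09970837],
       [ 0.        ,  0.        ,  0.        ,  1.        ]])}
{'intrinsics': array([[401.44570048,   0.        , 325.72836496],
       [  0.        , 401.44570048, 200.97545078],
       [  0.        ,   0.        ,   1.        ]]), 'dist_coeffs': array([-0.06119045,  0.        ,  0.        ,  0.        ,  0.        ]), 'world_from_camera': array([[ 0.86538496, -0.41019721,  0.28783174,  0.21443198],
       [-0.50104972, -0.71703876,  0.4845664 , -0.44079852],
       [ 0.00761872, -0.56355449, -0.82604376,  0.93729534],
       [ 0.        ,  0.        ,  0.        ,  1.        ]])}
```

View pics/top0.png

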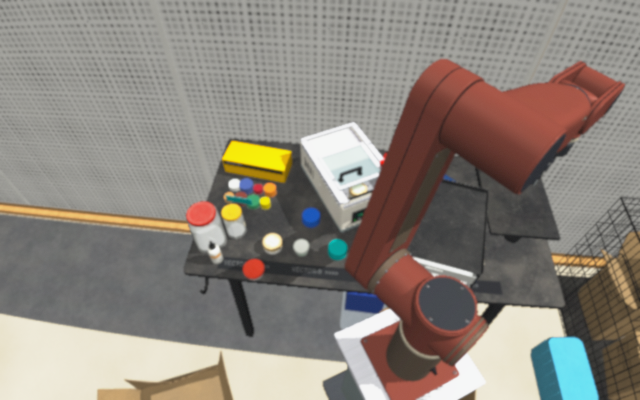

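View pics/side0.png

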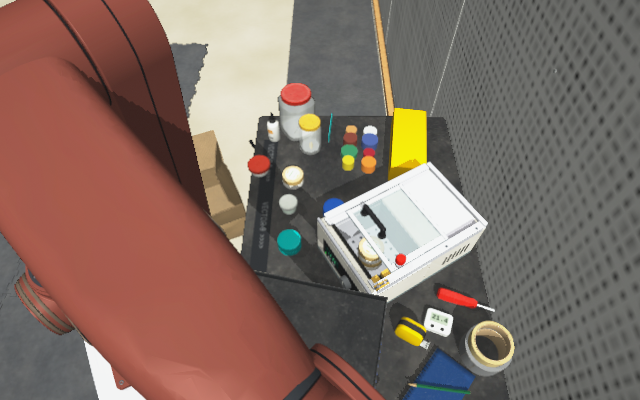

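Tops and sides agree. The tin candidates in the side picture are white/tan (292,177), pale green pot with white lid (288,204), turquoise (289,242) and blue (333,207). The white/tan one fits. Next is an enlarged crop to confirm it and read the cabinet points.

```bash
python3 - <<'E'
import cv2
im=cv2.imread('pics/side0.png')[150:310,260:500]
cv2.imwrite('pics/c1.png',cv2.resize(im,None,fx=3.3,fy=3.3,interpolation=cv2.INTER_CUBIC))
E
```

```text
(no output)
```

View pics/c1.png

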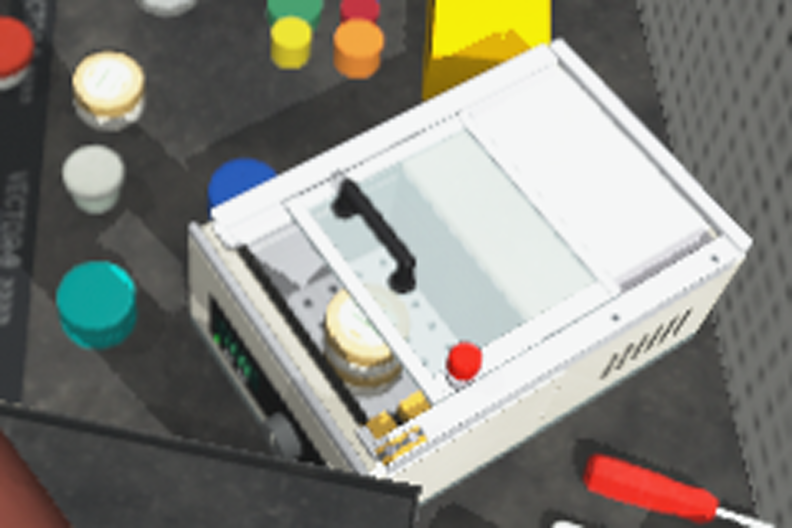

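The crop confirms it: white tin with a tan lid at crop (108,85). The stacked tins show through the opening, the knob is at (465,360), the bar runs (347,192)-(403,278), and the cabinet's back corners are (555,42) and (750,243).

```bash
python3 - <<'E'
from h import *
from scipy.optimize import least_squares
f=lambda a:np.array(a)/3.3+[260,150]-0.35
uv=f([(555,42),(750,243),(375,233),(466,347),(193,226)])
C=np.array([(.1675,.11,.152),(.1675,-.11,.152),(-.065,.03,.179),(-.075,-.083,.182),(-.1675,.11,.14)])
g=depthpt('side0',uv);print(g.round(3))
def T(p,X):
    c,s=np.cos(p[2]),np.sin(p[2]);return X@np.array([[c,s,0],[-s,c,0],[0,0,1]])+[p[0],p[1],0]
n=4
r=least_squares(lambda p:(project('side0',T(p,C[:n]))-uv[:n]).ravel(),[.5,-.1,-.5]);print(r.x,r.fun.round(1))
tin=f([(108,72)]);print('tin lid', planept('side0',tin,[.035]),depthpt('side0',tin))
print('mid',planept('side0',f([(362,315)]),[.095]),depthpt('side0',f([(362,315)])))
# depth-based: lid blobs in both cams
for n_ in('side0','top0'):
    z=np.load(f'pics/{n_}.npz');h,w=z['d'].shape
    u,v=np.meshgrid(np.arange(w),np.arange(h));q=np.c_[u.ravel(),v.ravel()]
    _,rr=ray(n_,q);P=(rr*z['d'].reshape(-1,1))@z['T'][:3,:3].T+z['T'][:3,3]
    ok=(z['d'].ravel()>0)
    c=planept(n_,tin if n_=='side0' else [(272,241)],[.035])[0]
    m=ok&(np.hypot(*(P[:,:2]-c[:2]).T)<.045)&(abs(P[:,2]-.035)<.006)
    a=P[m];print(n_,m.sum(),(a.min(0)+a.max(0))/2,np.ptp(a,0),np.median(a,0))
    # cabinet top points at z~.152
    m=ok&(abs(P[:,2]-.15)<.008)&(np.hypot(P[:,0]-r.x[0],P[:,1]-r.x[1])<.25);print('rim pts',m.sum(),P[m,2].mean())
    rect=cv2.minAreaRect((P[m][:,:2]*1000).astype(np.float32));print(rect)
E
```

```text
[[ 0.835  0.041  0.066]
 [ 0.781 -0.219  0.151]
 [ 0.547 -0.09   0.173]
 [ 0.547 -0.194  0.18 ]
 [ 0.449 -0.012  0.151]]
[ 0.61294052 -0.11531448  0.02748722] [-0.4 -1.9  1.4 -0.1 -0.5 -2.6 -0.4  3.5]
tin lid [[0.49717435 0.22448978 0.035     ]] [[0.49724462 0.22465513 0.03477574]]
mid [[ 0.53420335 -0.10748108  0.095     ]] [[ 0.53323569 -0.10848973  0.09754888]]
side0 283 [0.49292657 0.21793238 0.03489349] [0.06105389 0.05768183 0.01153663] [0.49196271 0.21615503 0.03491649]
rim pts 8009 0.1488711330213063
((653.3364868164062, -160.32730102539062), (314.8419494628906, 415.27496337890625), 89.93592834472656)
top0 247 [0.49071961 0.21697386 0.03527491] [0.05910415 0.05884813 0.01119003] [0.49014715 0.21699164 0.0350279 ]
rim pts 3175 0.14919515260331423
((641.4911499023438, -95.66281127929688), (285.8643798828125, 429.64581298828125), 60.74517059326172)
```

```bash
python3 - <<'E'
from h import *
for y in (1.6,-1.54):
    print(y,[inverse_kinematics(p,[0,np.pi/2,y]) for p in ([.54,-.12,.4],[.537,-.197,.16],[.49,.217,.01],[.63,-.2,.16])])
yw=min((1.6,-1.54),key=lambda y:abs(inverse_kinematics([.54,-.12,.4],[0,np.pi/2,y])[5]) if inverse_kinematics([.54,-.12,.4],[0,np.pi/2,y]) is not None else 9)
movep([.50,-.12,.40],[0,np.pi/2,yw]); hold(.2)
print(yw,observe()['time_s'],observe()['q']);save('wrist','w1');print(get_calibration('wrist')['world_from_camera'].round(3))
im=cv2.imread('pics/w1.png');cv2.imwrite('pics/w1b.png',cv2.resize(im,(800,500),interpolation=cv2.INTER_CUBIC))
E
```

```text
1.6 [None, array([-0.48945895,  0.15598223,  1.73834258,  0.        ,  1.24726785,
        2.62293003]), None, None]
-1.54 [array([-3.61240910e-01, -6.13870343e-03,  1.46118083e+00, -4.44089210e-16,
        1.68655053e+00, -3.92037236e-01]), array([-4.89458953e-01,  1.55982228e-01,  1.73834258e+00, -4.44089210e-16,
        1.24726785e+00, -5.20255280e-01]), array([ 2.69697954e-01,  2.85429253e-01,  1.90842143e+00, -4.44089210e-16,
        9.47741967e-01,  2.38901627e-01]), array([-4.26593119e-01,  3.59285634e-01,  1.49307269e+00, -4.44089210e-16,
        1.28923433e+00, -4.57389446e-01])]
-1.54 2.25 [-3.90302809e-01 -1.01255766e-01  1.55327558e+00 -6.45747161e-05
  1.69034656e+00 -4.19767955e-01]
[[ 1.     0.029  0.009  0.497]
 [ 0.03  -0.947 -0.318 -0.04 ]
 [-0.     0.319 -0.948  0.542]
 [ 0.     0.     0.     1.   ]]
```

View pics/w1b.png

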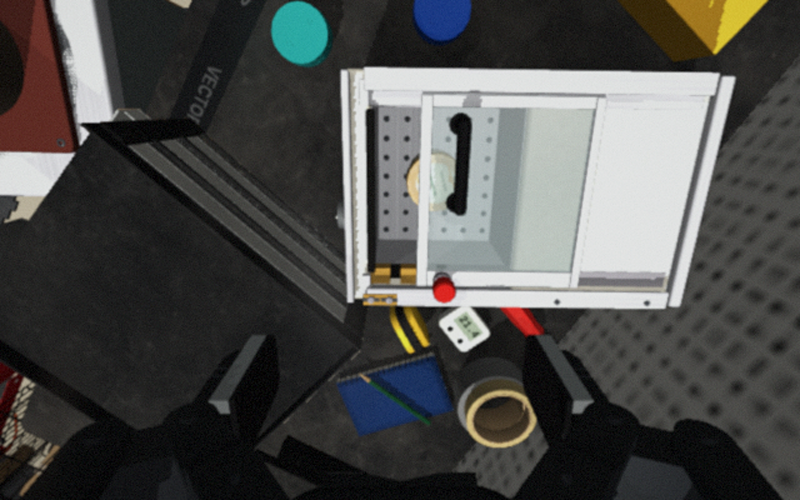

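The wrist picture shows the cabinet nearly square to the world: bar (461,122)-(457,208), knob top (445,289), rail corners at (720,75)/(668,305) on the back and a dark flap front-right at (250,230). I fit the pose here and check the flap's height.

```bash
python3 - <<'E'
from h import *
from scipy.optimize import least_squares
f=lambda a:(np.array(a,float)+.5)/1.25-.5
names=['BL','BR','knob','bar1','bar2','FL','FR']
uv=f([(734,77),(682,306),(445,286),(461,118),(457,208),(342,71),(350,301)])
print('depth',*zip(names,depthpt('w1',uv).round(4)),sep='\n')
print('flap',depthpt('w1',f([(120,125),(250,230),(330,330),(180,160),(200,250),(355,350)])).round(3))
def T(p,X):
    c,s=np.cos(p[2]),np.sin(p[2]);return X@np.array([[c,s,0],[-s,c,0],[0,0,1]])+[p[0],p[1],0]
C=np.array([(.1675,.11,.152),(.1675,-.11,.152),(-.075,-.083,.182),(-.065,.061,.181),(-.065,-.001,.181),(-.1675,.11,.152),(-.1675,-.11,.152)])
r=least_squares(lambda p:(project('w1',T(p,C))-uv).ravel(),[.61,-.115,.03],loss='soft_l1');print(r.x,r.fun.reshape(-1,2).round(1))
for n_ in ('w1',):
    z=np.load(f'pics/{n_}.npz');h,w=z['d'].shape
    u,v=np.meshgrid(np.arange(w),np.arange(h));_,rr=ray(n_,np.c_[u.ravel(),v.ravel()]);P=(rr*z['d'].reshape(-1,1))@z['T'][:3,:3].T+z['T'][:3,3];ok=z['d'].ravel()>0
    rgb=z['im'].reshape(-1,3).astype(int)
    red=ok&(rgb[:,0]>130)&(rgb[:,1]<70)&(P[:,2]>.165)&(P[:,2]<.2)
    a=P[red];print('knob',red.sum(),(a.min(0)+a.max(0))/2,np.ptp(a,0),np.median(a,0))
    blk=ok&(rgb.max(1)<60)&(P[:,2]>.165)&(P[:,2]<.2)&(abs(P[:,0]-.55)<.06)
    a=P[blk];print('bar',blk.sum(),(a.min(0)+a.max(0))/2,np.ptp(a,0),np.median(a,0)); 
    lid=ok&(abs(P[:,2]-.095)<.008)&(np.hypot(P[:,0]-.535,P[:,1]+.107)<.045)
    a=P[lid];print('lid',lid.sum(),a.min(0),a.max(0),np.median(a,0))
    rim=ok&(abs(P[:,2]-.152)<.006)&(rgb.min(1)>120)&(P[:,0]>.4)
    print(cv2.minAreaRect((P[rim][:,:2]*1000).astype(np.float32)))
E
```

```text
depth
('BL', array([ 0.7781, -0.0065,  0.1514]))
('BR', array([ 0.8076, -0.234 ,  0.1207]))
('knob', array([ 0.542 , -0.1925,  0.1815]))
('bar1', array([ 0.5483, -0.0465,  0.1611]))
('bar2', array([ 0.5479, -0.1201,  0.1802]))
('FL', array([ 0.4275, -0.0013,  0.0026]))
('FR', array([ 0.4519, -0.2242,  0.1518]))
flap [[ 0.247 -0.062  0.144]
 [ 0.346 -0.163  0.119]
 [ 0.434 -0.248  0.169]
 [ 0.283 -0.095  0.116]
 [ 0.317 -0.169  0.169]
 [ 0.459 -0.263  0.179]]
[ 0.61404267 -0.11552501  0.02906804] [[ 2.2 -6. ]
 [-0.1  0.7]
 [-0.8  6.7]
 [ 0.8 10.7]
 [ 1.3 -1.3]
 [-3.2 -1.7]
 [-1.6  4.5]]
knob 201 [ 0.54136931 -0.19877784  0.1809376 ] [0.01848381 0.01814963 0.00527495] [ 0.54132224 -0.19825302  0.1818003 ]
bar 777 [ 0.54933361 -0.08566058  0.17409496] [0.01125852 0.07964723 0.01752313] [ 0.54910628 -0.08344697  0.1799798 ]
lid 258 [ 0.50519371 -0.13622763  0.087015  ] [ 0.51788199 -0.08937369  0.09684418] [ 0.51306715 -0.11221539  0.094109  ]
((614.1998291015625, -116.07779693603516), (335.44818115234375, 220.88043212890625), 0.8847172260284424)
```

```bash
cat >> h.py <<'E'
CX,CY,CW=.6148,-.1152,.0154
RZ=[0,np.pi/2,-np.pi/2+CW]
def cab(x,y,z):
    c,s=np.cos(CW),np.sin(CW);return np.array([CX+c*x-s*y,CY+s*x+c*y,z])
def rel(dx,dy,dz):
    c,s=np.cos(CW),np.sin(CW);return np.array(observe()['eef_pos'])+[c*dx-s*dy,s*dx+c*dy,dz]
def st(t=''):
    o=observe();print(t,'t',round(o['time_s'],2),np.round(o['eef_pos'],4),'F',np.round(o['ft_force'],1),'op',round(o['opening'],4))
E
python3 - <<'E'
from h import *
gripper_to(.05,40)
movep(cab(-.074,-.083,.215),RZ); hold(.1); st('above')
print(move_l(cab(-.074,-.083,.159),.1,max_force=8)); st('down')
gripper_to(.0,40); st('grip')
print(move_l(rel(0,0,.0125),.03,max_force=25)); hold(.2); st('lift')
save('wrist','w2'); save('side','s2')
a=cv2.imread('pics/w2.png');b=cv2.imread('pics/s2.png')[215:315,330:490]
b=cv2.resize(b,(640,400),interpolation=cv2.INTER_CUBIC)
cv2.imwrite('pics/m2.png',cv2.resize(np.vstack([a,b]),(480,600)))
E
```

```text
above t 3.67 [ 0.5435 -0.1994  0.2179] F [ 0.   0.2 -0.1] op 0.05
False
down t 4.38 [ 0.5424 -0.1994  0.1595] F [ 0.8 -0.1 -0.4] op 0.0499
grip t 4.76 [ 0.5427 -0.1997  0.1602] F [-1.8  0.6  4.9] op 0.0206
False
lift t 5.57 [ 0.5423 -0.1995  0.1722] F [-2.  -1.6 -7.5] op 0.0207
```

View pics/m2.png

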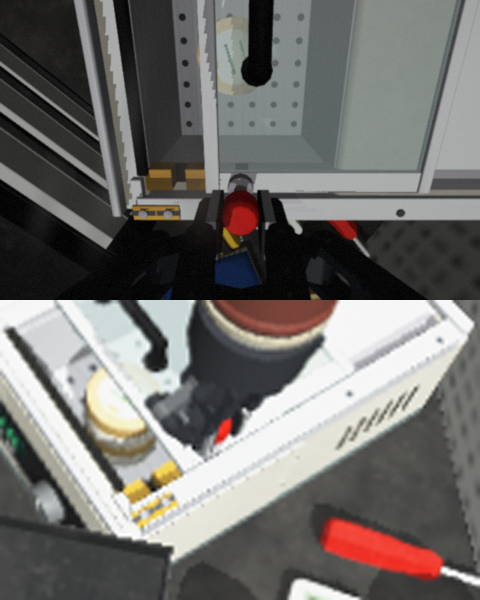

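The knob sits between the pads at (240,215), and the wrist carries about 7 N, which matches the spring. The bolt is up, so I slide the window back.

```bash
python3 - <<'E'
from h import *
p0=np.array(observe()['eef_pos'])
d=np.array([np.cos(CW),np.sin(CW),0])
print(move_l(p0+d*.008,.02,max_force=8)); st('start')
print(move_l(p0+d*.075,.06,max_force=9)); st('mid')
print(move_l(p0+d*.088,.02,max_force=6)); hold(.1);st('end')
move_l(rel(0,0,-.004),.03); st('low')
gripper_to(.05); st('open')
move_l(rel(0,0,.07),.15)
movep([.47,-.06,.33],RZ);hold(.15);gripper_to(.085)
save('wrist','w3');st()
cv2.imwrite('pics/w3b.png',cv2.resize(cv2.imread('pics/w3.png'),(800,500)))
E
```

```text
False
start t 6.21 [ 0.5511 -0.1994  0.1726] F [ 1.3 -1.4 -5.9] op 0.0204
False
mid t 7.47 [ 0.6179 -0.1984  0.1727] F [ 1.2 -1.2 -6.3] op 0.0202
False
end t 8.38 [ 0.6307 -0.1982  0.1726] F [ 0.1 -1.5 -7.1] op 0.0204
low t 8.65 [ 0.6309 -0.1982  0.1685] F [-0.1 -1.5 -5.6] op 0.0205
open t 9.04 [ 0.6312 -0.1982  0.1695] F [ 0.5  0.9 -0.3] op 0.0501
 t 11.22 [ 0.4701 -0.06    0.33  ] F [ 0.4  0.3 -1.1] op 0.085
```

View pics/w3b.png

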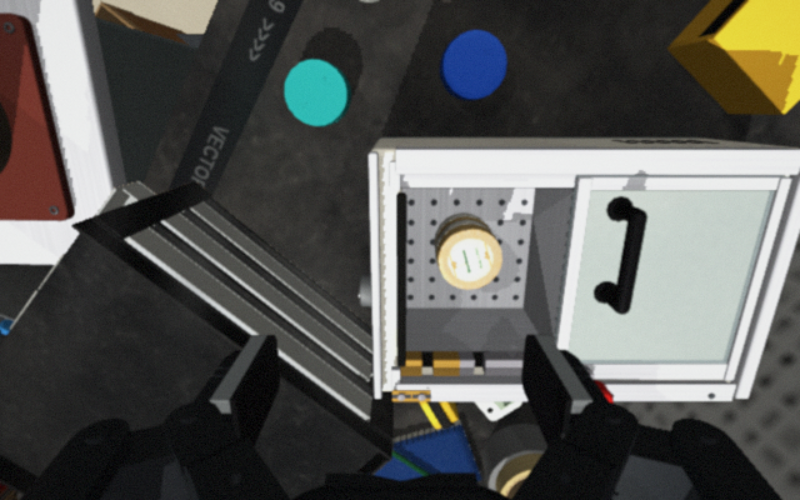

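The window is back and the chamber is open. The stacked tin's lid is at about (470,258). I measure it, then go over the desk tin and measure that from near.

```bash
cat >> h.py <<'E'
def cloud(n_):
    z=np.load(f'pics/{n_}.npz');h,w=z['d'].shape
    u,v=np.meshgrid(np.arange(w),np.arange(h));_,rr=ray(n_,np.c_[u.ravel(),v.ravel()])
    return (rr*z['d'].reshape(-1,1))@z['T'][:3,:3].T+z['T'][:3,3],z['d'].ravel()>0,z['im'].reshape(-1,3).astype(int)
def disc(n_,c,h,r=.045,tol=.004):
    P,ok,_=cloud(n_);m=ok&(abs(P[:,2]-h)<tol)&(np.hypot(P[:,0]-c[0],P[:,1]-c[1])<r);a=P[m]
    (x,y),R=cv2.minEnclosingCircle((a[:,:2]*1000).astype(np.float32))
    print(n_,m.sum(),'circ',round(x,1),round(y,1),round(R,1),'mid',((a.min(0)+a.max(0))/2).round(4),np.ptp(a,0).round(4),'medz',np.median(a[:,2]).round(4))
E
python3 - <<'E'
from h import *
disc('w3',(.534,-.108),.095)
P,ok,rgb=cloud('w3')
b=ok&(rgb.max(1)<60)&(P[:,2]>.17)&(P[:,2]<.2)&(abs(P[:,0]-.64)<.05);a=P[b];print('bar',np.median(a,0),(a.min(0)+a.max(0))/2)
rim=ok&(abs(P[:,2]-.152)<.006)&(rgb.min(1)>120)&(P[:,0]>.4);print(cv2.minAreaRect((P[rim][:,:2]*1000).astype(np.float32)))
print(depthpt('w3',[(376,206)]), planept('w3',[(376,206)],[.095]))
TY=RZ
movep([.48,.15,.25],TY);hold(.15);save('wrist','w4');st()
disc('w4',(.491,.217),.035)
disc('w4',(.491,.217),.035,.038,.006)
E
```

```text
w3 1971 circ 535.6 -112.9 30.5 mid [ 0.5356 -0.1133  0.094 ] [0.0592 0.0599 0.006 ] medz 0.0942
bar [ 0.63567271 -0.08121528  0.17965504] [ 0.63618979 -0.11647855  0.17763745]
((590.8687133789062, -124.39592742919922), (382.0311279296875, 236.84654235839844), 0.9099513292312622)
[[ 0.53542839 -0.1111017   0.09409347]] [[ 0.53526743 -0.1107855   0.095     ]]
 t 12.32 [0.4808 0.1488 0.2508] F [ 0.   1.  -0.6] op 0.0849
w4 2902 circ 492.0 216.8 30.2 mid [0.4919 0.217  0.0342] [0.0596 0.059  0.0055] medz 0.0345
w4 2907 circ 491.7 217.0 30.2 mid [0.4919 0.2171 0.033 ] [0.0597 0.0592 0.0078] medz 0.0345
```

```bash
python3 - <<'E'
from h import *
movep([.4919,.2170,.09],RZ);hold(.1);st('above')
print(move_l([.4919,.2170,.002],.08,max_force=8));hold(.1);st('down')
gripper_to(.045,25);st('grip')
move_l(rel(0,0,.03),.05);hold(.2);st('lift');z=observe()
save('wrist','w5');disc('w5',(.4919,.217),.065,.045,.008)
cv2.imwrite('pics/w5c.png',cv2.resize(cv2.imread('pics/w5.png')[150:,100:540],(704,400)))
E
```

```text
above t 13.16 [0.494  0.2168 0.0926] F [ 0.6 -0.3  0.1] op 0.0851
False
down t 14.51 [0.4925 0.2172 0.0027] F [ 0.2 -0.1 -1. ] op 0.0853
grip t 14.86 [0.4922 0.2171 0.0026] F [-1.1 -0.1  4.3] op 0.0607
lift t 15.82 [0.4919 0.217  0.0321] F [ 0.5  0.2 -0.8] op 0.0606
w5 19861 circ 491.5 222.3 44.2 mid [0.4915 0.2169 0.065 ] [0.0884 0.0619 0.016 ] medz 0.0641
```

View pics/w5c.png

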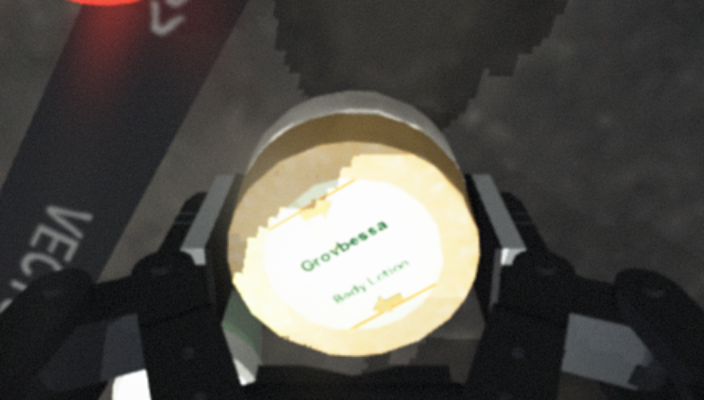

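The tin is held level and centred in the pads. Now I place it.

```bash
python3 - <<'E'
from h import *
move_l(rel(0,0,.22),.25)
movep([.5358,-.1131,.255],RZ);hold(.15);st('over')
move_l([.5358,-.1131,.125],.08)
move_l([.5358,-.1131,.1025],.04);hold(.3);st('near')
print(move_l([.5358,-.1131,.0950],.008,max_force=2.5));st('contact')
E
```

```text
over t 18.3 [ 0.536  -0.1117  0.2549] F [-0.8 -0.5 -1.2] op 0.0607
near t 21.08 [ 0.536  -0.1132  0.1028] F [ 0.3 -0.2 -0.4] op 0.0604
True
contact t 21.78 [ 0.5357 -0.1131  0.0967] F [0.1 0.3 4.4] op 0.0608
```

```bash
python3 - <<'E'
from h import *
move_l([.5358,-.1131,.0974],.01);hold(.1);st('ease')
gripper_to(.074);hold(.1);st('rel')
move_l([.5358,-.1131,.25],.12)
movep([.47,-.06,.33],RZ);hold(.15);save('wrist','w6');st()
disc('w6',(.5358,-.1131),.13);
P,ok,rgb=cloud('w6')
red=ok&(rgb[:,0]>130)&(rgb[:,1]<70)&(P[:,2]>.17)&(P[:,2]<.21);a=P[red];print('knob',a.min(0),a.max(0))
cv2.imwrite('pics/w6c.png',cv2.resize(cv2.imread('pics/w6.png')[80:,240:],(800,640))[:600])
E
```

```text
ease t 22.22 [ 0.5354 -0.1129  0.0969] F [-0.3 -0.3 -0.3] op 0.0608
rel t 22.6 [ 0.5358 -0.1131  0.0974] F [-0.3  0.3  0.1] op 0.074
 t 24.77 [ 0.4698 -0.0604  0.328 ] F [-0.1 -0.9 -0.5] op 0.0742
w6 2327 circ 535.4 -112.9 30.5 mid [ 0.5351 -0.1129  0.1286] [0.0596 0.0599 0.0052] medz 0.1288
knob [ 0.62469925 -0.20435905  0.18605818] [ 0.63945402 -0.1879432   0.19093648]
```

View pics/w6c.png

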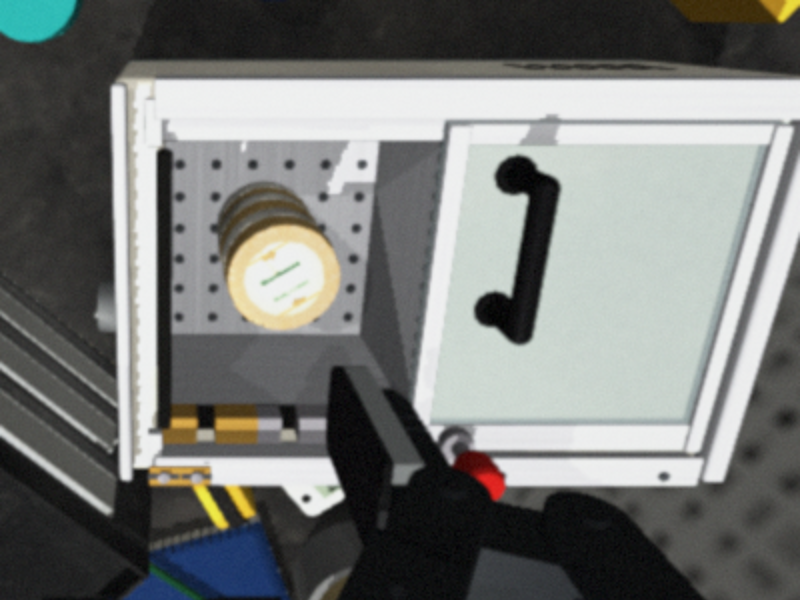

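The new tin sits square on the stack: lid centre (535.4,-112.9), lower one (535.6,-112.9), top at 129 mm against 130 expected. The knob top at 190 mm means the bolt is riding on the track. Now I lead the bolt forward.

```bash
cat >> h.py <<'E'
def knob(n,name):
    save(n,name);P,ok,rgb=cloud(name)
    red=ok&(rgb[:,0]>120)&(rgb[:,1]<75)&(P[:,2]>.165)&(P[:,2]<.21)&(abs(P[:,1]+.2)<.03)&(abs(P[:,0]-.56)<.1);a=P[red]
    print(n,'knob',red.sum(), (np.percentile(a[:,2],[50,90]).round(4),((a.min(0)+a.max(0))/2).round(4)) if len(a) else '')
E
python3 - <<'E'
from h import *
gripper_to(.05,40)
p=np.array([.6312,-.1982,.1675])
movep(p+[0,0,.06],RZ);hold(.1)
print(move_l(p,.1,max_force=8));gripper_to(0,40);st('grip')
print(move_l(rel(0,0,.0045),.03,max_force=25));hold(.15);st('up')
p0=np.array(observe()['eef_pos']);d=-np.array([np.cos(CW),np.sin(CW),0])
print(move_l(p0+d*.01,.03,max_force=9));st()
print(move_l(p0+d*.105,.07,max_force=9));hold(.1);st('past')
move_l(rel(0,0,-.0035),.03);gripper_to(.05);st('open')
move_l(rel(0,0,.06),.15);
movep(cab(-.115+.034,.029,.225),RZ);hold(.2);st()
knob('side','s7');knob('wrist','w7')
P,ok,rgb=cloud('w7');b=ok&(rgb.max(1)<60)&(P[:,2]>.172)&(P[:,2]<.186)&(abs(P[:,0]-.535)<.03)&(abs(P[:,1]+.09)<.04);a=P[b];print('bar',len(a),np.median(a,0) if len(a) else '')
E
```

```text
False
grip t 27.27 [ 0.6319 -0.1985  0.1687] F [-1.2 -0.1  3.1] op 0.0204
False
up t 27.77 [ 0.6313 -0.1984  0.1722] F [ 0.  -1.6 -8.1] op 0.0208
False
 t 28.27 [ 0.6205 -0.1986  0.1721] F [-1.1 -1.5 -6.2] op 0.0206
False
past t 29.88 [ 0.5261 -0.2     0.1719] F [-1.6 -1.7 -7.5] op 0.0204
open t 30.55 [ 0.5264 -0.2001  0.1689] F [ 0.2 -0.1 -0.6] op 0.05
 t 31.82 [ 0.5332 -0.0885  0.2246] F [1.1 0.  1.1] op 0.05
side knob 86 (array([0.188 , 0.1904]), array([ 0.5251, -0.2003,  0.1835]))
wrist knob 44 (array([0.1893, 0.1897]), array([ 0.5274, -0.1932,  0.1891]))
bar 2238 [ 0.53411029 -0.08344691  0.17997323]
```

```bash
python3 - <<'E'
from h import *
gripper_to(.04,25)
p=cab(-.115+.0345,.029,.159)
print(move_l(p,.1,max_force=8));st('down');gripper_to(0,25);st('grip')
p0=np.array(observe()['eef_pos']);d=-np.array([np.cos(CW),np.sin(CW),0])
print(move_l(p0+d*.018,.04,max_force=9));st('A');hold(.15);st('A2')
print(move_l(p0+d*.052,.010,max_force=20));st('B');hold(.15);st('B2')
knob('side','s8');knob('wrist','w8')
E
```

```text
False
down t 32.99 [ 0.5343 -0.0876  0.1596] F [0.3 0.1 0.2] op 0.0399
grip t 33.35 [ 0.5345 -0.0876  0.16  ] F [1.1 1.3 3.1] op 0.0109
False
A t 33.93 [ 0.5161 -0.0879  0.16  ] F [1.  0.8 1.7] op 0.0108
A2 t 34.08 [ 0.5163 -0.0879  0.16  ] F [-1.8 -0.1  3.1] op 0.0109
True
B t 35.73 [ 0.5066 -0.0881  0.16  ] F [ 8.6 -0.6 -4.6] op 0.0113
B2 t 35.88 [ 0.5065 -0.0881  0.16  ] F [ 7.8  0.2 -2.5] op 0.0111
side knob 84 (array([0.1806, 0.1831]), array([ 0.4973, -0.2011,  0.1754]))
wrist knob 0
```

```bash
python3 - <<'E'
from h import *
for n in('side0','s7','s8'):
    P,ok,rgb=cloud(n);m=ok&(rgb[:,0]>120)&(rgb[:,1]<75)&(P[:,2]>.165)&(P[:,2]<.21)&(abs(P[:,1]+.2)<.03)&(abs(P[:,0]-.53)<.06);print(n,np.percentile(P[m][:,2],[50,75,90]).round(4))
print(move_l(rel(-.004,0,0),.008,max_force=8));st('press');hold(.2);st()
knob('side','s9')
gripper_to(.04);hold(.1);st('open')
move_l(rel(0,0,.08),.12)
movep([.47,-.12,.36],RZ);hold(.2);save('wrist','w10');knob('side','s10');knob('wrist','w11');st()
P,ok,rgb=cloud('w10');b=ok&(rgb.max(1)<60)&(P[:,2]>.172)&(P[:,2]<.186)&(abs(P[:,0]-.505)<.03)&(abs(P[:,1]+.09)<.04);a=P[b];print('bar',len(a),np.median(a,0))
a=cv2.resize(cv2.imread('pics/w10.png'),(640,400));b=cv2.imread('pics/s10.png')[215:315,330:490]
cv2.imwrite('pics/m10.png',cv2.resize(np.vstack([a,cv2.resize(b,(640,400),interpolation=cv2.INTER_CUBIC)]),(480,600)))
E
```

```text
side0 [0.1806 0.1817 0.1824]
s7 [0.188  0.1893 0.1904]
s8 [0.1806 0.182  0.1831]
True
press t 36.27 [ 0.5068 -0.0881  0.16  ] F [ 6.3  1.4 -1.2] op 0.0106
 t 36.47 [ 0.5068 -0.088   0.16  ] F [ 6.3  0.3 -1.3] op 0.011
side knob 86 (array([0.181 , 0.1831]), array([ 0.4986, -0.2007,  0.1749]))
open t 37.01 [ 0.5057 -0.0879  0.1596] F [0.2 0.9 0.1] op 0.0401
side knob 87 (array([0.1806, 0.183 ]), array([ 0.4984, -0.2012,  0.1758]))
wrist knob 249 (array([0.1819, 0.183 ]), array([ 0.4978, -0.1998,  0.1813]))
 t 38.76 [ 0.4698 -0.1196  0.3588] F [0.  0.6 0.3] op 0.0403
bar 934 [ 0.50570384 -0.08595268  0.18027075]
```

View pics/m10.png

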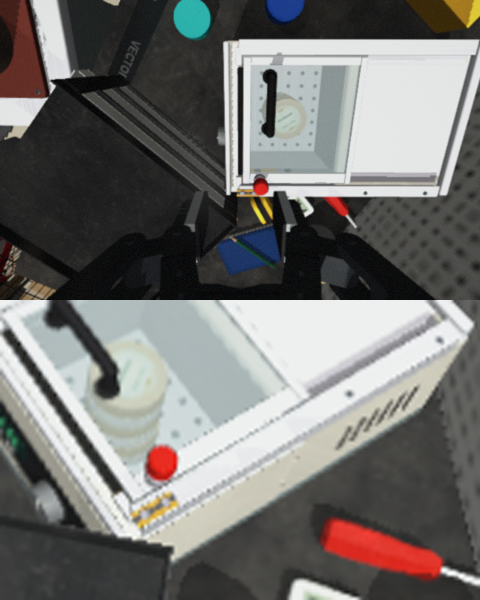

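The window stays shut at about 6 mm with nothing touching it. The knob is at its dropped height in both cameras (wrist 181.9 mm now, 181.8 mm when bolted at the start), and the three tins are stacked inside. I'm handing in.

```bash
python3 - <<'E'
from h import *
print(job_done());st()
E
```

```text
the job is handed in; nothing more can be done
None
the job is handed in; nothing more can be done
```

The tin is in the warming cabinet on top of the other two, and the window is shut and held by its bolt. I handed the job in at about 39 s of the 72 s allowed. No verdict is reported.

- **Tin:** its lid centre came out within about 0.5 mm of the tin below in the wrist camera's depth picture. Its top measured 129 mm against 130 mm expected. I lowered it until I felt contact, about 4 N at most, eased off and let go.
- **Opening the window:** I lifted the bolt, which took about 7 N, and slid the window back to about 0.137–0.14 m with low force. The bar and the knob readings differ by about 3 mm.
- **Shutting the window:** I led the raised bolt past the airing hole and let go of it. I then pressed the window home by its bar. The guarded press stopped at its 20 N limit, with about 8 N left on the wrist just after.
- **Bolt:** the window settled about 6 mm from nominal shut, inside the ±11 mm given. The knob is back at its bolted height in both cameras (wrist 181.9 mm now, 181.8 mm at the start). The window did not move back against the seal after I let go of the bar.

I did not tug the window to test the bolt. I also took no final measurement of the other things on the desk, but nothing in the pictures or the force readings suggests they were touched.

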